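# Offer the tea ball over the saucer

### The job

Take the wooden dish by the grip of its hoop and lift it straight up off the worktop; then, in the air, give it about a quarter turn so that its lip points straight away from the robot, toward the chairs, and bring it over the middle of the saucer. Go smoothly, keeping the dish level and the loose steel tea ball in the middle of it all the way, without touching the ball or disturbing anything else. Finish still holding the dish there, level and still, about a hand's breadth (10 cm) above the saucer: do not put it down or let go.

Things in the scene. Friction and masses are not known exactly. Their poses are not given: they have to be found in the camera images.
- dish_grip (a point): centre of the wooden grip bar at the top of the dish's steel hoop, the place to take hold; 112 mm above the dish's underside, straight above its middle. The bar is 14 mm thick along x, 76 mm long along y, 18 mm high. Axes are the dish's: x from the middle toward the lip, y along the bar, z up. The fingers close along x.
- dish_middle (a point): middle of the floor of the round wooden dish (152 mm across, rim 26 mm high, about 0.25 kg, hollowed to a shallow cone of 8 degrees), 6 mm above its underside; axes as for dish_grip. The 6 mm wire hoop rises from the rim at +y and -y.
- dish_lip (a point): outer end of the dish's lip, a flat tongue 40 mm wide that sticks out of the rim between the hoop's feet: 105 mm from the dish's middle along its x, 22 mm above the underside. At first it points to the robot's left (+y) give or take 30 degrees; it is to point along world +x, to the chairs.
- tea_ball_centre (a point): centre of the tea ball, a steel ball of 38 mm diameter, 50 g, that lies loose in the bottom of the dish's hollow and rolls easily; its top is about 45 mm above the dish's underside, so about 58 mm below the underside of the grip bar. Its axes mean nothing.
- saucer: round dark stoneware saucer, 245 mm across and 20 mm high, lying firmly on the worktop to the right of the dish; origin at the centre of its underside, x away from the robot, z up
- cup: bystander: wide dark stoneware cup, 173 mm across, 86 mm high, origin at the centre of its underside
- pepper_shaker: bystander: glass shaker with a grey cap, 44 mm across, 90 mm high, origin at the centre of its underside
- timer: bystander: white wind-up kitchen timer, 68 mm across, 58 mm high, origin at the centre of its underside
Things that resemble listed ones, but are neither listed nor needed, are in the scene too. Of the things that look like the part that bears dish_grip, the smaller one is meant.

How it is judged:
On the way:
1. the dish is lifted clear of the worktop, level, its lip still pointing to the side (height (world z) of dish_middle above 0.026 m and angle between dish_middle's own z axis and vertical below 0.15 rad and angle between the x axis of dish_middle and the x axis of saucer, either way round above 0.6 rad), for 0.2 s.
At the end, for the whole second after the job is handed in: Dish still held in the fingers, at rest, middle within 40 mm of the saucer's centre from above and 75 to 200 mm above the worktop, level to 0.1 rad, lip pointing away from the robot (world +x) to 0.22 rad, tea ball at rest within 12 mm of the dish's middle (horizontal distance between dish_middle and saucer below 0.04 m and height (world z) of dish_middle between 0.075 and 0.2 m and angle between dish_middle's own z axis and vertical below 0.1 rad and angle between the x axis of dish_middle and the x axis of saucer, either way round below 0.22 rad and x of dish_lip in the frame of saucer above 0.03 m and horizontal distance between tea_ball_centre and dish_middle below 0.012 m and z of tea_ball_centre in the frame of dish_middle below 0.03 m and linear speed of tea_ball below 0.04 m/s and linear speed of tea_dish below 0.03 m/s and contact force between tea_dish and the fingers above 2 N); the arm keeps its last pose, push and grip.
It fails at once if the ball rolls more than 30 mm from the dish's middle (horizontal distance between tea_ball_centre and dish_middle above 0.03 m).
It fails at once if the dish is tipped by more than 0.25 rad (angle between dish_middle's own z axis and vertical above 0.25 rad).
It fails at once if the ball is touched by the robot (contact force between tea_ball and the fingers above 0.3 N or contact force between tea_ball and the arm above 0.3 N).
It fails at once if cup, shaker or timer is disturbed (distance of any of cup, pepper_shaker, timer from where it was at the start of the episode above 0.02 m).
It also fails if it takes over 54 s, if anything falls off the work surface, if the arm or the gripper's body presses on something with over 40 N, if the wrist force passes 120 N, or if a joint passes its speed limit or range.

### The arm

A 6-joint arm with a two-finger parallel gripper is mounted at the origin on the work surface; the furniture and walls round the work are solid. World frame = base frame: x ahead of the robot, y to its left, z up, the work surface at z = 0. Lengths are in m, angles in rad, forces in N, time in s.
With the tool pointing down it reaches from about 0.3 to 0.775 m from the base axis. Payload 14.6 kg.
Tool frame: the origin (TCP) lies on the centre line of the jaws, within the pads' length; the fingertips stand ctrl.tcp_to_tips ahead of it and the grasp point (between the pads) lies 2 mm behind it (ctrl.tcp_to_tips is the distance from the TCP to the fingertips, in m); z points along the fingers, y is the line along which they close (so a half turn about z gives the same grasp; the last joint's range is limited). The gripper opens to 94 mm and grips with 3 to 60 N. Pads are 16 mm wide; open, the fingers measure 119 mm over their backs; the gripper's body (75 mm by 177 mm) begins 78 mm behind the grasp point.
Start: joints at [-1.17, 0.3, 1.521, -0, 1.321, -0.067], TCP at [0.248, -0.491, 0.222] pointing down, gripper open.
Joint ranges: [-3.03, 3.03], [-0.79, 2.21], [0.23, 2.52], [-1.04, 4.18], [0, 3.07], [-2.55, 2.55]. Speed limits (rad/s): [2.22, 2.22, 2.57, 3.14, 3.14, 3.14].

### API

Orientations are given as [roll, pitch, yaw] about the fixed x, y, z axes, in that order (R = Rz(yaw) Ry(pitch) Rx(roll)).
In Python, from station import telemetry, viewer, hand_in, ctrl gives the robot as it stands.
- The arm moves only by the tool step_arm, never from a script. Its argument "plan" is a list of rows, each an object of numbers: "dx", "dy", "dz": the shift along the tool's x, y, z scaled (see below); "rx", "ry", "rz": the turn, a rotation vector about the tool's x, y, z scaled (see below); "claw": the closure, from 0 (fully open) to 1 (shut). In form: [{"dx": .., "dy": .., "dz": .., "rx": .., "ry": .., "rz": .., "claw": ..}, ...]. A call has 1 to 10 rows; each row shifts and turns the commanded pose from where the row before left it, along the tool's axes as they then stand; what a row does not reach is not made up. The controller multiplies each number of a shift by 0.1 m and each number of a turn by 90 degrees. A row lasts 1/10 s, in which the tool goes at most 50 mm and 8.59 degrees, less where a joint would pass 70% of its speed; a pose out of reach is approached as far as the arm can. A call with a number of a shift or a turn outside -1 to 1 is refused whole. A call with a gripper value outside its range is refused whole. The fingers move at their own pace and stop on an object; "grip_force" is the grip in N (left out, the last holds). Time passes only in rows, so rows that do not move let the fingers close. It gives the time, the measured TCP pose, the force, the opening and the grip force at its end, in the units of the state.
- telemetry.get_obs(): the state, without advancing time (a new reading comes with each control period).
- viewer.camera(name): name is "scene" or "top" or "wrist"; returns a dict with "img" (400x640x3 uint8, red, green, blue), "z_map" (400x640 float32, m along the optical axis (not along the pixel's ray), 0 where there is no reading), "fx", "fy", "cx", "cy" (pixels), "dist" ([k1, k2, p1, p2, k3] as OpenCV has them; the pictures are not rectified), "R" (3x3) and "t" (3): a world point X has camera coordinates R X + t; the wrist camera has in their place "tool_from_camera" (4x4, takes a point from camera to tool coordinates, whose origin is the TCP and whose axes are the flange's). Camera axes: x right, y down, z forward; pixel columns grow to the right and rows downward; lengths in m; the calibration is good to about 2 mm. A picture is of the moment at which its call begins: read the wrist's pose just before it.
- hand_in(): hands the job in; it is judged then, once.
Trained networks look in a picture, given as the dict that the camera call returned (one of the last four; its "shot" number tells which), for a name from the list of things; names that differ only in an ending like _2 or _b are one class to them, and where a whole thing is asked for, a point or a joint stands for the part that bears it (a point fixed in the world has none). Each returns a list of dicts, best first, with "score" (0 to 1); they miss things now and then, are a little off and sometimes report something else, mostly with a low value. They report only what shows in the picture. A call takes as long as a camera call. They do not tell look-alikes from the thing itself.
- viewer.recognise(target, picture): "rect" ([left, top, right, bottom] in pixels, round what is visible of it).
The state is a dict: "time_s": time; "qpos": joint angles; "joint_vel": joint speeds; "tau": joint torques, N m; "ee_pos": TCP position; "eef_rot": TCP orientation; "force": force on the tool from outside, world axes, zero at the start; "moment": the same for the moment, N m; "grip_width": finger opening in m; "grip_force": force on a finger pad.
Only numpy, scipy, OpenCV 4.12 (cv2) and the standard library are available. Lean on these libraries where they do the work, as an engineer would, in place of code of your own. Each camera call takes 0.05 s, during which the arm holds its last target. There are 200 camera calls.

## Working session

There is one attempt and no reset: what is moved stays moved. The work goes in short steps, Python scripts to look and compute and a tool call to move; the robot and the scene stay as the last step left them, time stands still between calls to the robot, and variables do not carry over. Pictures are saved under pics/ and viewed, at most 10 in all, crops included, and the job is handed in when it is done.

Besides the shell and the picture viewer there is one more tool, called after "Call:" as name([rows], argument=value, ...), one row to a line, values as JSON. step_arm: Moves the arm, as the interface text tells. Shifts and turns lie within -1 to 1; 1 stands for 0.1 m of shift or 90 degrees of turn. Its arguments: {"type":"object","properties":{"plan":{"type":"array"},"grip_force":{"type":"number"}},"required":["plan"]}

```bash
mkdir -p pics; cat > h.py <<'E'
import numpy as np, cv2
from station import telemetry, viewer, hand_in, ctrl
def world(p, uv, z=None):
    """pixels (N,2) -> world points, by depth map"""
    K=np.array([[p['fx'],0,p['cx']],[0,p['fy'],p['cy']],[0,0,1]])
    uv=np.asarray(uv,float).reshape(-1,2)
    n=cv2.undistortPoints(uv.reshape(-1,1,2),K,np.array(p['dist'])).reshape(-1,2)
    d=p['z_map'][uv[:,1].round().astype(int),uv[:,0].round().astype(int)]
    c=np.c_[n*d[:,None],d]
    return (c-np.array(p['t']))@np.array(p['R'])
def cloud(p):
    v,u=np.mgrid[0:400,0:640]
    return world(p,np.c_[u.ravel(),v.ravel()]).reshape(400,640,3)
E
python3 - <<'E'
from h import *
print(telemetry.get_obs(), ctrl.tcp_to_tips)
for n in ['top','scene']:
    p=viewer.camera(n); cv2.imwrite(f'pics/{n}.png',p['img'][:,:,::-1])
    np.savez(f'{n}.npz',**{k:v for k,v in p.items()})
    for t in ['dish_grip','dish_lip','tea_ball_centre','saucer','cup','pepper_shaker','timer']:
        for r in viewer.recognise(t,p)[:3]:
            b=r['rect']; c=[(b[0]+b[2])/2,(b[1]+b[3])/2]
            print(n,t,round(r['score'],2),np.round(b),world(p,c)[0].round(3))
E
```

```text
{'time_s': 0.0, 'qpos': array([-1.16959989e+00,  3.00478318e-01,  1.52161888e+00,  6.62482001e-06,
        1.32068342e+00, -6.65965081e-02]), 'joint_vel': array([-0.00170783,  0.00053505,  0.00036589, -0.00107361,  0.00066297,
        0.00043111]), 'tau': array([-1.50591990e-03, -5.31821108e+01, -3.52735233e+01,  7.07901525e-02,
        2.45206797e-02, -3.68955239e-05]), 'ee_pos': array([ 0.24790556, -0.49067607,  0.22186637]), 'eef_rot': array([-3.14040775e+00, -8.54580498e-05,  4.67791247e-01]), 'force': array([ 0.23598987, -0.49891504,  0.61930115]), 'moment': array([-0.00329897, -0.02701669, -0.01775118]), 'grip_force': 0.0, 'grip_width': 0.09386612295367701} 0.017
top dish_grip 0.87 [190. 232. 262. 311.] [0.196 0.348 0.011]
top dish_grip 0.76 [214. 170. 269. 214.] [0.466 0.295 0.045]
top dish_lip 0.97 [217. 166. 268. 214.] [0.472 0.293 0.038]
top dish_lip 0.97 [191. 230. 260. 307.] [0.206 0.352 0.009]
top saucer 0.58 [308. 152. 380. 220.] [ 0.49  -0.054  0.017]
top cup 0.92 [409. 106. 463. 157.] [ 0.684 -0.376  0.01 ]
top timer 0.58 [257. 130. 276. 151.] [0.645 0.213 0.044]
scene dish_grip 0.66 [304. 262. 383. 336.] [0.205 0.315 0.014]
scene dish_grip 0.56 [245. 227. 301. 273.] [0.478 0.289 0.044]
scene dish_lip 0.97 [300. 260. 385. 340.] [0.204 0.322 0.018]
scene dish_lip 0.83 [246. 226. 300. 273.] [0.48  0.287 0.042]
scene tea_ball_centre 0.52 [268. 250. 283. 260.] [0.461 0.298 0.036]
scene saucer 0.83 [294. 174. 359. 218.] [ 0.495 -0.056  0.012]
scene cup 0.81 [309. 122. 351. 150.] [ 0.698 -0.409  0.009]
scene cup 0.16 [236. 211. 254. 231.] [0.635 0.236 0.047]
scene pepper_shaker 0.58 [273. 176. 285. 198.] [0.645 0.029 0.048]
scene timer 0.84 [234. 209. 255. 229.] [0.64  0.232 0.048]
```

View pics/top.png

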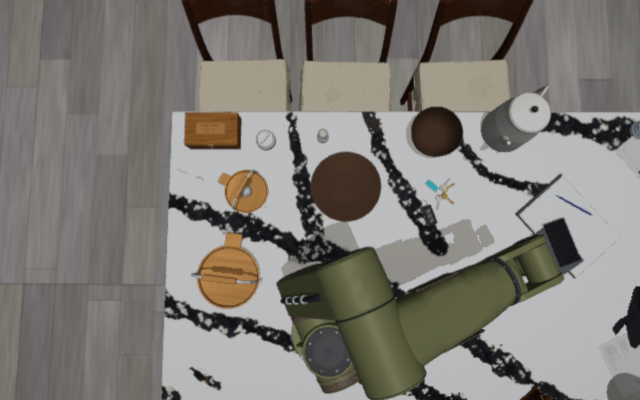

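View pics/scene.png

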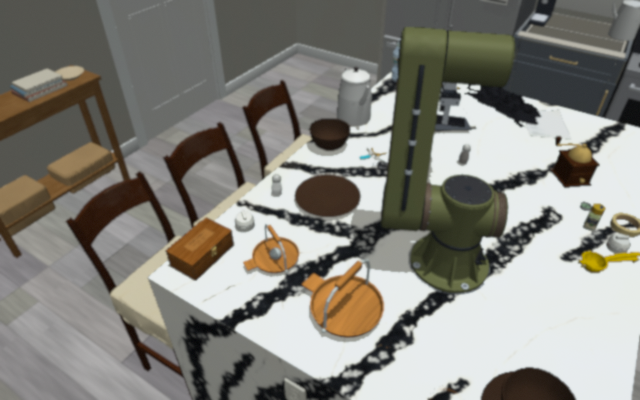

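The smaller dish is at about (246,190) in the top picture, with its lip at (224,179), the ball in it and the bar crossing it. The saucer is at (345,186). I'll fit the geometry from the depth clouds.

```bash
python3 - <<'E'
from h import *
pts={}
for n in ['top','scene']:
    p=dict(np.load(f'{n}.npz',allow_pickle=True)); p={k:(v if v.ndim else v.item()) for k,v in p.items()}
    c=cloud(p); ok=(p['z_map']>0)
    near=ok&(np.hypot(c[...,0]-.47,c[...,1]-.29)<.13)
    bar=near&(c[...,2]>.095)&(c[...,2]<.14)
    b=c[bar]; print(n,'bar',len(b),b.mean(0).round(4),b.min(0).round(3),b.max(0).round(3))
    w,V=np.linalg.eigh(np.cov(b[:,:2].T)); print(' axis deg',np.degrees(np.arctan2(V[1,1],V[0,1]))%180,np.sqrt(w))
    d=near&(c[...,2]>.012)&(c[...,2]<.04); 
    # dish silhouette incl lip: rim circle
    D=c[d]; print(' dish pts',len(D), cv2.minEnclosingCircle(D[:,:2].astype(np.float32)))
    rim=D
    # robust: circle fit radius .076, count points
    best=None
    for cx in np.arange(.43,.51,.002):
        for cy in np.arange(.25,.33,.002):
            s=(np.hypot(D[:,0]-cx,D[:,1]-cy)<.078).sum()
            if best is None or s>best[0]: best=(s,[]) 
            if s==best[0]: best[1].append((cx,cy))
    m=np.mean(best[1],0); print(' dish centre',m)
    r=np.hypot(*(D[:,:2]-m).T); L=D[r>.083]; print(' lip',len(L),L.mean(0).round(4),np.degrees(np.arctan2(*(L.mean(0)[:2]-m)[::-1])),'rmax',r.max())
    s=ok&(np.hypot(c[...,0]-.49,c[...,1]+.055)<.16)&(c[...,2]>.008)&(c[...,2]<.03); S=c[s]
    print(' saucer',cv2.minEnclosingCircle(S[:,:2].astype(np.float32)),S[:,2].max(),S.mean(0))
    o=ok&(c[...,2]>.03)&(c[...,2]<.3)&(c[...,0]>.3)&(c[...,0]<.8)&(c[...,1]>-.25)&(c[...,1]<.45)
    m8,lab,st,ce=cv2.connectedComponentsWithStats(o.astype(np.uint8))
    for i in range(1,m8):
        if st[i,4]>25: q=c[lab==i]; print('  obj',st[i,4],q.min(0).round(3),q.max(0).round(3))
E
```

```text
top bar 149 [0.4735 0.2834 0.1158] [0.412 0.251 0.095] [0.531 0.316 0.126]
 axis deg 151.80888046047363 [0.00395058 0.03220543]
 dish pts 936 ((0.4840819239616394, 0.2961907982826233), 0.0908980518579483)
 dish centre [0.474 0.288]
 lip 64 [0.5183 0.3687 0.0237] 61.25687189602645 rmax 0.10342563237494919
 saucer ((0.48301637172698975, -0.05802934616804123), 0.15081243216991425) 0.02951635961448095 [ 0.49081859 -0.05794293  0.01386207]
  obj 1520 [0.616 0.31  0.03 ] [0.737 0.45  0.085]
  obj 130 [0.643 0.002 0.03 ] [0.678 0.04  0.096]
  obj 276 [0.619 0.188 0.03 ] [0.684 0.252 0.064]
  obj 236 [0.407 0.248 0.031] [0.539 0.32  0.126]
  obj 124 [0.303 0.295 0.03 ] [0.33  0.35  0.044]
scene bar 135 [0.4653 0.2894 0.1166] [0.415 0.256 0.095] [0.53  0.317 0.127]
 axis deg 152.24568171020064 [0.0038407  0.03118101]
 dish pts 1094 ((0.48322394490242004, 0.2950136065483093), 0.09107494354248047)
 dish centre [0.474 0.284]
 lip 77 [0.5163 0.3669 0.025 ] 62.93352330842783 rmax 0.10491057392074103
 saucer ((0.4881657361984253, -0.05476612597703934), 0.14737792313098907) 0.02764269428116379 [ 0.49350263 -0.06101578  0.01446323]
  obj 173 [0.642 0.004 0.03 ] [0.679 0.046 0.095]
  obj 238 [0.618 0.191 0.03 ] [0.681 0.255 0.064]
  obj 1471 [0.616 0.307 0.03 ] [0.742 0.45  0.083]
  obj 188 [0.406 0.245 0.031] [0.542 0.323 0.127]
  obj 86 [0.453 0.268 0.03 ] [0.491 0.304 0.048]
  obj 138 [0.3   0.294 0.03 ] [0.33  0.35  0.041]
```

Dish x axis is at about 62°, its middle at (0.473, 0.285), and the bar is at z 0.112. These fit the given sizes. Moving above it now.

Call:
step_arm([
  {"dx":0.36,"dy":-0.26,"claw":0},
  {"dx":0.36,"dy":-0.26,"claw":0},
  {"dx":0.36,"dy":-0.26,"claw":0},
  {"dx":0.36,"dy":-0.26,"claw":0},
  {"dx":0.36,"dy":-0.26,"claw":0},
  {"dx":0.36,"dy":-0.26,"claw":0},
  {"dx":0.36,"dy":-0.26,"claw":0},
  {"dx":0.36,"dy":-0.26,"claw":0},
  {"dx":0.36,"dy":-0.26,"claw":0},
  {"dx":0.36,"dy":-0.26,"claw":0},
])

```text
$.plan[0]: bad value
```

Call:
step_arm([
  {"dx":0.19,"dy":-0.33,"claw":0},
  {"dx":0.19,"dy":-0.33,"claw":0},
  {"dx":0.19,"dy":-0.33,"claw":0},
  {"dx":0.19,"dy":-0.33,"claw":0},
  {"dx":0.19,"dy":-0.33,"claw":0},
  {"dx":0.19,"dy":-0.33,"claw":0},
  {"dx":0.19,"dy":-0.33,"claw":0},
  {"dx":0.19,"dy":-0.33,"claw":0},
  {"dx":0.19,"dy":-0.33,"claw":0},
  {"dx":0.19,"dy":-0.33,"claw":0},
])

```text
$.plan[0]: bad value
```

Call:
step_arm([
  {"rz":-0.087,"claw":0},
  {"rz":-0.087,"claw":0},
  {"rz":-0.087,"claw":0},
  {"rz":-0.087,"claw":0},
  {"rz":-0.087,"claw":0},
  {"rz":-0.087,"claw":0},
  {"rz":-0.087,"claw":0},
  {"rz":-0.087,"claw":0},
])

```text
$.plan[0]: bad value
```

Call:
step_arm([
  {"rz":-0.087,"claw":0},
  {"rz":-0.087,"claw":0},
  {"rz":-0.087,"claw":0},
  {"rz":-0.087,"claw":0},
  {"rz":-0.087,"claw":0},
  {"rz":-0.087,"claw":0},
  {"rz":-0.087,"claw":0},
  {"rz":-0.087,"claw":0},
  {"claw":0},
  {"claw":0},
])

```text
$.plan[0]: bad value
```

Call:
step_arm([
  {"dx":0.36,"dy":-0.26,"dz":0,"rx":0,"ry":0,"rz":0,"claw":0},
  {"dx":0.36,"dy":-0.26,"dz":0,"rx":0,"ry":0,"rz":0,"claw":0},
  {"dx":0.36,"dy":-0.26,"dz":0,"rx":0,"ry":0,"rz":0,"claw":0},
  {"dx":0.36,"dy":-0.26,"dz":0,"rx":0,"ry":0,"rz":0,"claw":0},
  {"dx":0.36,"dy":-0.26,"dz":0,"rx":0,"ry":0,"rz":0,"claw":0},
  {"dx":0.36,"dy":-0.26,"dz":0,"rx":0,"ry":0,"rz":0,"claw":0},
  {"dx":0.36,"dy":-0.26,"dz":0,"rx":0,"ry":0,"rz":0,"claw":0},
  {"dx":0.36,"dy":-0.26,"dz":0,"rx":0,"ry":0,"rz":0,"claw":0},
  {"dx":0.36,"dy":-0.26,"dz":0,"rx":0,"ry":0,"rz":0,"claw":0},
  {"dx":0.36,"dy":-0.26,"dz":0,"rx":0,"ry":0,"rz":0,"claw":0},
])

```text
time_s: 1.8
ee_pos: [0.4526, -0.0947, 0.2227]
eef_rot: [3.141, -0.0, 0.468]
force: [0.1, -0.0, -0.6]
grip_width: 0.0943
grip_force: 0.0
```

Call:
step_arm([
  {"dx":0.19,"dy":-0.33,"dz":0,"rx":0,"ry":0,"rz":0,"claw":0},
  {"dx":0.19,"dy":-0.33,"dz":0,"rx":0,"ry":0,"rz":0,"claw":0},
  {"dx":0.19,"dy":-0.33,"dz":0,"rx":0,"ry":0,"rz":0,"claw":0},
  {"dx":0.19,"dy":-0.33,"dz":0,"rx":0,"ry":0,"rz":0,"claw":0},
  {"dx":0.19,"dy":-0.33,"dz":0,"rx":0,"ry":0,"rz":0,"claw":0},
  {"dx":0.19,"dy":-0.33,"dz":0,"rx":0,"ry":0,"rz":0,"claw":0},
  {"dx":0.19,"dy":-0.33,"dz":0,"rx":0,"ry":0,"rz":0,"claw":0},
  {"dx":0.19,"dy":-0.33,"dz":0,"rx":0,"ry":0,"rz":0,"claw":0},
  {"dx":0.19,"dy":-0.33,"dz":0,"rx":0,"ry":0,"rz":0,"claw":0},
  {"dx":0.19,"dy":-0.33,"dz":0,"rx":0,"ry":0,"rz":0,"claw":0},
])

```text
time_s: 2.8
ee_pos: [0.4727, 0.2854, 0.2225]
eef_rot: [3.142, -0.0, 0.468]
force: [0.8, -0.9, 0.4]
grip_width: 0.0938
grip_force: 0.0
```

Call:
step_arm([
  {"dx":0,"dy":0,"dz":0,"rx":0,"ry":0,"rz":-0.087,"claw":0},
  {"dx":0,"dy":0,"dz":0,"rx":0,"ry":0,"rz":-0.087,"claw":0},
  {"dx":0,"dy":0,"dz":0,"rx":0,"ry":0,"rz":-0.087,"claw":0},
  {"dx":0,"dy":0,"dz":0,"rx":0,"ry":0,"rz":-0.087,"claw":0},
  {"dx":0,"dy":0,"dz":0,"rx":0,"ry":0,"rz":-0.087,"claw":0},
  {"dx":0,"dy":0,"dz":0,"rx":0,"ry":0,"rz":-0.087,"claw":0},
  {"dx":0,"dy":0,"dz":0,"rx":0,"ry":0,"rz":-0.087,"claw":0},
  {"dx":0,"dy":0,"dz":0,"rx":0,"ry":0,"rz":-0.087,"claw":0},
])

```text
time_s: 3.6
ee_pos: [0.4729, 0.2837, 0.2225]
eef_rot: [3.142, -0.0, 1.567]
force: [-1.1, -0.1, -0.5]
grip_width: 0.0941
grip_force: 0.0
```

Call:
step_arm([
  {"dx":0,"dy":0,"dz":0,"rx":0,"ry":0,"rz":-0.087,"claw":0},
  {"dx":0,"dy":0,"dz":0,"rx":0,"ry":0,"rz":-0.087,"claw":0},
  {"dx":0,"dy":0,"dz":0,"rx":0,"ry":0,"rz":-0.087,"claw":0},
  {"dx":0,"dy":0,"dz":0,"rx":0,"ry":0,"rz":-0.087,"claw":0},
  {"dx":0,"dy":0,"dz":0,"rx":0,"ry":0,"rz":-0.087,"claw":0},
  {"dx":0,"dy":0,"dz":0,"rx":0,"ry":0,"rz":-0.087,"claw":0},
  {"dx":0,"dy":0,"dz":0,"rx":0,"ry":0,"rz":-0.087,"claw":0},
  {"dx":0,"dy":0,"dz":0,"rx":0,"ry":0,"rz":-0.087,"claw":0},
  {"dx":0,"dy":0,"dz":0,"rx":0,"ry":0,"rz":0,"claw":0},
  {"dx":0,"dy":0,"dz":0,"rx":0,"ry":0,"rz":0,"claw":0},
])

```text
time_s: 4.6
ee_pos: [0.4729, 0.2837, 0.2225]
eef_rot: [3.142, 0.0, 2.65]
force: [0.8, -0.1, 0.1]
grip_width: 0.0944
grip_force: 0.0
```

```bash
cat >> h.py <<'E'
from scipy.spatial.transform import Rotation as Ro
def wrist():
    o=telemetry.get_obs(); p=viewer.camera('wrist')
    T=np.eye(4); T[:3,:3]=Ro.from_euler('xyz',o['eef_rot']).as_matrix(); T[:3,3]=o['ee_pos']
    M=np.linalg.inv(T@np.array(p['tool_from_camera'])); p['R'],p['t']=M[:3,:3],M[:3,3]
    return o,p,T
E
python3 - <<'E'
from h import *
o,p,T=wrist(); print(o['ee_pos'],o['eef_rot'])
cv2.imwrite('pics/w1.png',p['img'][:,:,::-1])
c=cloud(p); ok=p['z_map']>0
for zlo,zhi in [(.119,.128)]:
    b=c[ok&(c[...,2]>zlo)&(c[...,2]<zhi)&(np.hypot(c[...,0]-.473,c[...,1]-.285)<.05)]
    (ce,sz,a)=cv2.minAreaRect(b[:,:2].astype(np.float32)); w,V=np.linalg.eigh(np.cov(b[:,:2].T))
    print('bar top',len(b),b.mean(0),ce,sz,a,np.degrees(np.arctan2(V[1,1],V[0,1]))%180)
    t=(b-T[:3,3])@T[:3,:3]; print('tool frame',t.min(0).round(4),t.max(0).round(4),np.median(t,0).round(4))
E
```

```text
[0.47288587 0.28372613 0.2224645 ] [3.14154418e+00 1.83859361e-06 2.65017818e+00]
bar top 863 [0.4725914  0.28590134 0.1201919 ] (0.4742862284183502, 0.2850421071052551) (0.012326856143772602, 0.07247769087553024) 61.52206802368164 151.53308216333235
tool frame [-0.0368 -0.0045  0.1002] [0.0356 0.0079 0.1035] [0.0022 0.0022 0.1024]
```

View pics/w1.png

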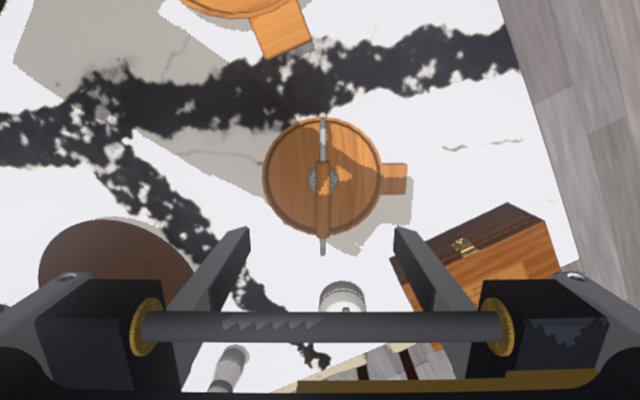

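Wrist picture: the bar runs vertically at column 322, midway between the fingers at 248 and 395. The ball shows under it at (322,180) and the lip points right. The offset is only about 1.7 mm in tool y. Descending.

Call:
step_arm([
  {"dx":0,"dy":0.017,"dz":0.075,"rx":0,"ry":0,"rz":0,"claw":0},
  {"dx":0,"dy":0,"dz":0.15,"rx":0,"ry":0,"rz":0,"claw":0},
  {"dx":0,"dy":0,"dz":0.2,"rx":0,"ry":0,"rz":0,"claw":0},
  {"dx":0,"dy":0,"dz":0.2,"rx":0,"ry":0,"rz":0,"claw":0},
  {"dx":0,"dy":0,"dz":0.2,"rx":0,"ry":0,"rz":0,"claw":0},
  {"dx":0,"dy":0,"dz":0.15,"rx":0,"ry":0,"rz":0,"claw":0},
  {"dx":0,"dy":0,"dz":0.1,"rx":0,"ry":0,"rz":0,"claw":0},
  {"dx":0,"dy":0,"dz":0.05,"rx":0,"ry":0,"rz":0,"claw":0},
  {"dx":0,"dy":0,"dz":0,"rx":0,"ry":0,"rz":0,"claw":0},
  {"dx":0,"dy":0,"dz":0,"rx":0,"ry":0,"rz":0,"claw":0},
])

```text
time_s: 5.65
ee_pos: [0.4739, 0.2854, 0.1105]
eef_rot: [3.141, 0.0, 2.654]
force: [-0.2, 0.2, 0.6]
grip_width: 0.0942
grip_force: 0.0
```

Call:
step_arm([
  {"dx":0,"dy":0,"dz":0,"rx":0,"ry":0,"rz":0,"claw":0.3},
  {"dx":0,"dy":0,"dz":0,"rx":0,"ry":0,"rz":0,"claw":0.5},
  {"dx":0,"dy":0,"dz":0,"rx":0,"ry":0,"rz":0,"claw":0.6},
  {"dx":0,"dy":0,"dz":0,"rx":0,"ry":0,"rz":0,"claw":0.7},
  {"dx":0,"dy":0,"dz":0,"rx":0,"ry":0,"rz":0,"claw":0.73},
  {"dx":0,"dy":0,"dz":0,"rx":0,"ry":0,"rz":0,"claw":0.73},
], grip_force=10)

```text
time_s: 6.25
ee_pos: [0.4737, 0.2852, 0.11]
eef_rot: [3.142, -0.0, 2.654]
force: [-0.6, 0.8, -0.7]
grip_width: 0.0495
grip_force: 0.0
```

```bash
python3 - <<'E'
from h import *
o,p,T=wrist(); print(o['ee_pos'],o['eef_rot'],o['grip_width'])
c=cloud(p); ok=p['z_map']>0
b=c[ok&(c[...,2]>.116)&(c[...,2]<.128)&(np.hypot(c[...,0]-.473,c[...,1]-.285)<.05)]
t=(b-T[:3,3])@T[:3,:3]; t=t[abs(t[:,1])<.012]; print(len(t),np.percentile(t,[2,50,98],axis=0).round(4))
cv2.imwrite('pics/w2.png',p['img'][:,:,::-1])
E
```

```text
[0.47366098 0.28521243 0.10997491] [ 3.14156351e+00 -3.60645381e-06  2.65433197e+00] 0.04946198774024878
2777 [[-0.0333 -0.0067 -0.0115]
 [ 0.0047 -0.0001 -0.01  ]
 [ 0.0358  0.0066 -0.0068]]
```

View pics/w2.png

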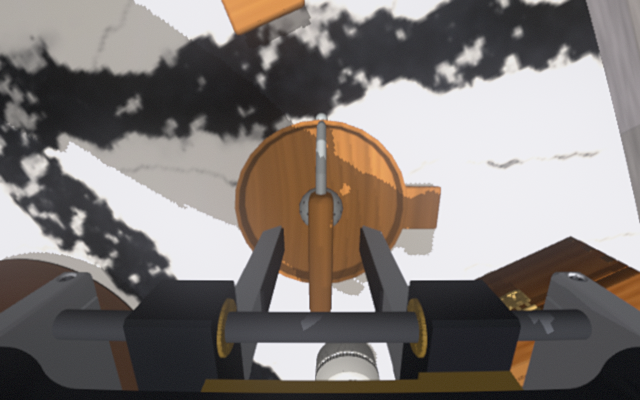

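The bar, at column 320, sits midway between the fingers (inner edges 283 and 362), and the ball is centred. Closing gently, then firming the grip.

Call:
step_arm([
  {"dx":0,"dy":0,"dz":0,"rx":0,"ry":0,"rz":0,"claw":0.75},
  {"dx":0,"dy":0,"dz":0,"rx":0,"ry":0,"rz":0,"claw":0.79},
  {"dx":0,"dy":0,"dz":0,"rx":0,"ry":0,"rz":0,"claw":0.82},
  {"dx":0,"dy":0,"dz":0,"rx":0,"ry":0,"rz":0,"claw":0.84},
  {"dx":0,"dy":0,"dz":0,"rx":0,"ry":0,"rz":0,"claw":0.86},
  {"dx":0,"dy":0,"dz":0,"rx":0,"ry":0,"rz":0,"claw":0.88},
  {"dx":0,"dy":0,"dz":0,"rx":0,"ry":0,"rz":0,"claw":0.9},
  {"dx":0,"dy":0,"dz":0,"rx":0,"ry":0,"rz":0,"claw":1},
  {"dx":0,"dy":0,"dz":0,"rx":0,"ry":0,"rz":0,"claw":1},
  {"dx":0,"dy":0,"dz":0,"rx":0,"ry":0,"rz":0,"claw":1},
], grip_force=8)

```text
time_s: 7.3
ee_pos: [0.4736, 0.2852, 0.1098]
eef_rot: [-3.141, -0.0, 2.654]
force: [-0.9, -0.4, -3.4]
grip_width: 0.014
grip_force: 8.0
```

Call:
step_arm([
  {"dx":0,"dy":0,"dz":0,"rx":0,"ry":0,"rz":0,"claw":1},
  {"dx":0,"dy":0,"dz":0,"rx":0,"ry":0,"rz":0,"claw":1},
  {"dx":0,"dy":0,"dz":0,"rx":0,"ry":0,"rz":0,"claw":1},
], grip_force=30)

```text
time_s: 7.6
ee_pos: [0.4736, 0.2852, 0.1099]
eef_rot: [-3.142, -0.0, 2.654]
force: [-0.1, 0.4, -2.9]
grip_width: 0.0137
grip_force: 30.0
```

Call:
step_arm([
  {"dx":0,"dy":0,"dz":-0.01,"rx":0,"ry":0,"rz":0,"claw":1},
  {"dx":0,"dy":0,"dz":-0.02,"rx":0,"ry":0,"rz":0,"claw":1},
  {"dx":0,"dy":0,"dz":-0.03,"rx":0,"ry":0,"rz":0,"claw":1},
  {"dx":0,"dy":0,"dz":-0.05,"rx":0,"ry":0,"rz":0,"claw":1},
  {"dx":0,"dy":0,"dz":-0.07,"rx":0,"ry":0,"rz":0,"claw":1},
  {"dx":0,"dy":0,"dz":-0.08,"rx":0,"ry":0,"rz":0,"claw":1},
  {"dx":0,"dy":0,"dz":-0.08,"rx":0,"ry":0,"rz":0,"claw":1},
  {"dx":0,"dy":0,"dz":-0.08,"rx":0,"ry":0,"rz":0,"claw":1},
  {"dx":0,"dy":0,"dz":-0.08,"rx":0,"ry":0,"rz":0,"claw":1},
  {"dx":0,"dy":0,"dz":-0.08,"rx":0,"ry":0,"rz":0,"claw":1},
])

```text
time_s: 8.6
ee_pos: [0.4737, 0.2852, 0.1687]
eef_rot: [3.141, 0.0, 2.654]
force: [-0.5, -0.4, -2.6]
grip_width: 0.0138
grip_force: 30.0
```

Call:
step_arm([
  {"dx":0,"dy":0,"dz":-0.08,"rx":0,"ry":0,"rz":0,"claw":1},
  {"dx":0,"dy":0,"dz":-0.08,"rx":0,"ry":0,"rz":0,"claw":1},
  {"dx":0,"dy":0,"dz":-0.08,"rx":0,"ry":0,"rz":0,"claw":1},
  {"dx":0,"dy":0,"dz":-0.08,"rx":0,"ry":0,"rz":0,"claw":1},
  {"dx":0,"dy":0,"dz":-0.08,"rx":0,"ry":0,"rz":0,"claw":1},
  {"dx":0,"dy":0,"dz":-0.07,"rx":0,"ry":0,"rz":0,"claw":1},
  {"dx":0,"dy":0,"dz":-0.06,"rx":0,"ry":0,"rz":0,"claw":1},
  {"dx":0,"dy":0,"dz":-0.05,"rx":0,"ry":0,"rz":0,"claw":1},
  {"dx":0,"dy":0,"dz":-0.03,"rx":0,"ry":0,"rz":0,"claw":1},
  {"dx":0,"dy":0,"dz":-0.01,"rx":0,"ry":0,"rz":0,"claw":1},
])

```text
time_s: 9.6
ee_pos: [0.4737, 0.2852, 0.2302]
eef_rot: [3.141, 0.0, 2.654]
force: [0.4, 0.1, -3.4]
grip_width: 0.0139
grip_force: 30.0
```

```bash
python3 - <<'E'
from h import *
o,p,T=wrist(); print(o['ee_pos'],o['eef_rot'],o['grip_width'],o['qpos'])
cv2.imwrite('pics/w3.png',p['img'][:,:,::-1])
# rim plane of the dish in tool frame; ball
c=cloud(p); t=(c-T[:3,3])@T[:3,:3]; ok=(p['z_map']>0)
for name,lo,hi in [('rim',.072,.092)]:
    m=ok&(t[...,2]>lo)&(t[...,2]<hi)&(np.hypot(t[...,0],t[...,1])>.064)&(np.hypot(t[...,0],t[...,1])<.12)
    q=t[m]; A=np.c_[q[:,:2],np.ones(len(q))]; print(name,len(q),np.linalg.lstsq(A,q[:,2],rcond=None)[0])
g=t[ok&(np.hypot(t[...,0],t[...,1])<.03)&(t[...,2]>.06)&(t[...,2]<.085)]; print('ball',len(g),g.min(0),g.max(0))
n=viewer.camera('top'); c=cloud(n); S=c[(n['z_map']>0)&(np.hypot(c[...,0]-.49,c[...,1]+.058)<.16)&(c[...,2]>.010)&(c[...,2]<.03)]
S=S[np.hypot(*(S[:,:2]-np.median(S[:,:2],0)).T)<.135]
print('saucer',np.median(S,0),(np.percentile(S,1,axis=0)+np.percentile(S,99,axis=0))/2,np.ptp(S,axis=0))
E
```

```text
[0.47367778 0.28523218 0.2301517 ] [3.14149761e+00 8.40501267e-05 2.65436081e+00] 0.013932547117289643 [ 4.75775009e-01  3.00461406e-01  1.50213254e+00 -1.51302366e-05
  1.33887269e+00 -6.07786000e-01]
rim 4867 [-0.00894659 -0.00345008  0.08620546]
ball 490 [-0.01346695 -0.0180543   0.06904027] [0.0178928  0.01957949 0.08496971]
saucer [ 0.49042825 -0.05655075  0.01441922] [ 0.49239218 -0.05821844  0.01731654] [0.24435301 0.24170684 0.01971392]
```

View pics/w3.png

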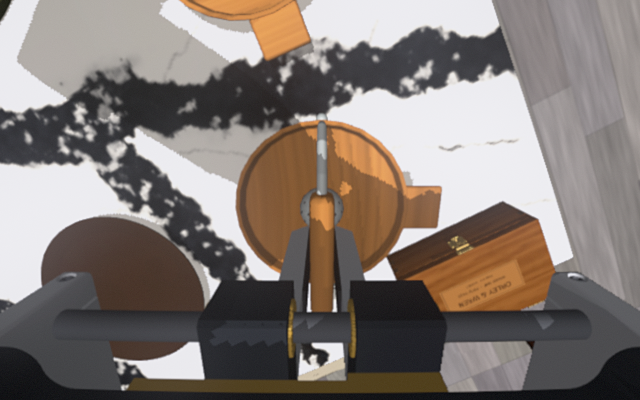

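Dish is level (under 0.01 rad) with the ball in the middle below the bar at (322,205), and the saucer centre is at (0.491, -0.057). Turning in place by 62°.

Call:
step_arm([
  {"dx":0,"dy":0,"dz":0,"rx":0,"ry":0,"rz":0.005,"claw":1},
  {"dx":0,"dy":0,"dz":0,"rx":0,"ry":0,"rz":0.015,"claw":1},
  {"dx":0,"dy":0,"dz":0,"rx":0,"ry":0,"rz":0.025,"claw":1},
  {"dx":0,"dy":0,"dz":0,"rx":0,"ry":0,"rz":0.035,"claw":1},
  {"dx":0,"dy":0,"dz":0,"rx":0,"ry":0,"rz":0.04,"claw":1},
  {"dx":0,"dy":0,"dz":0,"rx":0,"ry":0,"rz":0.045,"claw":1},
  {"dx":0,"dy":0,"dz":0,"rx":0,"ry":0,"rz":0.045,"claw":1},
  {"dx":0,"dy":0,"dz":0,"rx":0,"ry":0,"rz":0.045,"claw":1},
  {"dx":0,"dy":0,"dz":0,"rx":0,"ry":0,"rz":0.045,"claw":1},
  {"dx":0,"dy":0,"dz":0,"rx":0,"ry":0,"rz":0.045,"claw":1},
])

```text
time_s: 10.7
ee_pos: [0.4736, 0.2852, 0.2298]
eef_rot: [-3.141, -0.0, 2.108]
force: [-0.5, 0.4, -2.9]
grip_width: 0.0136
grip_force: 30.0
```

Call:
step_arm([
  {"dx":0,"dy":0,"dz":0,"rx":0,"ry":0,"rz":0.045,"claw":1},
  {"dx":0,"dy":0,"dz":0,"rx":0,"ry":0,"rz":0.045,"claw":1},
  {"dx":0,"dy":0,"dz":0,"rx":0,"ry":0,"rz":0.045,"claw":1},
  {"dx":0,"dy":0,"dz":0,"rx":0,"ry":0,"rz":0.045,"claw":1},
  {"dx":0,"dy":0,"dz":0,"rx":0,"ry":0,"rz":0.045,"claw":1},
  {"dx":0,"dy":0,"dz":0,"rx":0,"ry":0,"rz":0.04,"claw":1},
  {"dx":0,"dy":0,"dz":0,"rx":0,"ry":0,"rz":0.035,"claw":1},
  {"dx":0,"dy":0,"dz":0,"rx":0,"ry":0,"rz":0.025,"claw":1},
  {"dx":0,"dy":0,"dz":0,"rx":0,"ry":0,"rz":0.015,"claw":1},
  {"dx":0,"dy":0,"dz":0,"rx":0,"ry":0,"rz":0.005,"claw":1},
])

```text
time_s: 11.7
ee_pos: [0.4737, 0.2852, 0.2299]
eef_rot: [-3.141, 0.0, 1.569]
force: [0.5, -0.4, -3.3]
grip_width: 0.0138
grip_force: 30.0
```

Call:
step_arm([
  {"dx":-0.003,"dy":0,"dz":0,"rx":0,"ry":0,"rz":0,"claw":1},
  {"dx":-0.01,"dy":0,"dz":0,"rx":0,"ry":0,"rz":0,"claw":1},
  {"dx":-0.02,"dy":0,"dz":0,"rx":0,"ry":0,"rz":0,"claw":1},
  {"dx":-0.03,"dy":0.005,"dz":0,"rx":0,"ry":0,"rz":0,"claw":1},
  {"dx":-0.042,"dy":0.005,"dz":0,"rx":0,"ry":0,"rz":0,"claw":1},
  {"dx":-0.054,"dy":0.005,"dz":0,"rx":0,"ry":0,"rz":0,"claw":1},
  {"dx":-0.067,"dy":0.005,"dz":0,"rx":0,"ry":0,"rz":0,"claw":1},
  {"dx":-0.079,"dy":0.005,"dz":0,"rx":0,"ry":0,"rz":0,"claw":1},
  {"dx":-0.09,"dy":0.005,"dz":0,"rx":0,"ry":0,"rz":0,"claw":1},
  {"dx":-0.1,"dy":0.005,"dz":0,"rx":0,"ry":0,"rz":0,"claw":1},
])

```text
time_s: 12.7
ee_pos: [0.4772, 0.2349, 0.23]
eef_rot: [3.142, 0.0, 1.57]
force: [0.1, -0.3, -4.0]
grip_width: 0.0137
grip_force: 30.0
```

Call:
step_arm([
  {"dx":-0.11,"dy":0.005,"dz":0,"rx":0,"ry":0,"rz":0,"claw":1},
  {"dx":-0.117,"dy":0.005,"dz":0,"rx":0,"ry":0,"rz":0,"claw":1},
  {"dx":-0.123,"dy":0.005,"dz":0,"rx":0,"ry":0,"rz":0,"claw":1},
  {"dx":-0.123,"dy":0.005,"dz":0,"rx":0,"ry":0,"rz":0,"claw":1},
  {"dx":-0.124,"dy":0.005,"dz":0,"rx":0,"ry":0,"rz":0,"claw":1},
  {"dx":-0.124,"dy":0.005,"dz":0,"rx":0,"ry":0,"rz":0,"claw":1},
  {"dx":-0.124,"dy":0.005,"dz":0,"rx":0,"ry":0,"rz":0,"claw":1},
  {"dx":-0.124,"dy":0.005,"dz":0,"rx":0,"ry":0,"rz":0,"claw":1},
  {"dx":-0.124,"dy":0.005,"dz":0,"rx":0,"ry":0,"rz":0,"claw":1},
  {"dx":-0.124,"dy":0.005,"dz":0,"rx":0,"ry":0,"rz":0,"claw":1},
])

```text
time_s: 13.7
ee_pos: [0.4821, 0.113, 0.2299]
eef_rot: [-3.142, 0.0, 1.57]
force: [-0.6, 0.7, -3.4]
grip_width: 0.0136
grip_force: 30.0
```

Call:
step_arm([
  {"dx":-0.124,"dy":0.005,"dz":0,"rx":0,"ry":0,"rz":0,"claw":1},
  {"dx":-0.124,"dy":0.005,"dz":0,"rx":0,"ry":0,"rz":0,"claw":1},
  {"dx":-0.124,"dy":0.005,"dz":0,"rx":0,"ry":0,"rz":0,"claw":1},
  {"dx":-0.124,"dy":0.005,"dz":0,"rx":0,"ry":0,"rz":0,"claw":1},
  {"dx":-0.124,"dy":0.005,"dz":0,"rx":0,"ry":0,"rz":0,"claw":1},
  {"dx":-0.124,"dy":0.005,"dz":0,"rx":0,"ry":0,"rz":0,"claw":1},
  {"dx":-0.123,"dy":0.005,"dz":0,"rx":0,"ry":0,"rz":0,"claw":1},
  {"dx":-0.123,"dy":0.005,"dz":0,"rx":0,"ry":0,"rz":0,"claw":1},
  {"dx":-0.117,"dy":0.005,"dz":0,"rx":0,"ry":0,"rz":0,"claw":1},
  {"dx":-0.11,"dy":0.005,"dz":0,"rx":0,"ry":0,"rz":0,"claw":1},
])

```text
time_s: 14.7
ee_pos: [0.4871, -0.0087, 0.2299]
eef_rot: [-3.142, 0.0, 1.57]
force: [0.5, 0.0, -3.2]
grip_width: 0.0135
grip_force: 30.0
```

Call:
step_arm([
  {"dx":-0.1,"dy":0.005,"dz":0,"rx":0,"ry":0,"rz":0,"claw":1},
  {"dx":-0.09,"dy":0.005,"dz":0,"rx":0,"ry":0,"rz":0,"claw":1},
  {"dx":-0.079,"dy":0.005,"dz":0,"rx":0,"ry":0,"rz":0,"claw":1},
  {"dx":-0.067,"dy":0.005,"dz":0,"rx":0,"ry":0,"rz":0,"claw":1},
  {"dx":-0.054,"dy":0.005,"dz":0,"rx":0,"ry":0,"rz":0,"claw":1},
  {"dx":-0.042,"dy":0.005,"dz":0,"rx":0,"ry":0,"rz":0,"claw":1},
  {"dx":-0.03,"dy":0.005,"dz":0,"rx":0,"ry":0,"rz":0,"claw":1},
  {"dx":-0.02,"dy":0,"dz":0,"rx":0,"ry":0,"rz":0,"claw":1},
  {"dx":-0.01,"dy":0,"dz":0,"rx":0,"ry":0,"rz":0,"claw":1},
  {"dx":-0.003,"dy":0,"dz":0,"rx":0,"ry":0,"rz":0,"claw":1},
])

```text
time_s: 15.7
ee_pos: [0.4906, -0.0572, 0.23]
eef_rot: [3.142, -0.0, 1.571]
force: [-0.0, 0.4, -3.2]
grip_width: 0.0138
grip_force: 30.0
```

Call:
step_arm([
  {"dx":0,"dy":0,"dz":0,"rx":0,"ry":0,"rz":0,"claw":1},
  {"dx":0,"dy":0,"dz":0,"rx":0,"ry":0,"rz":0,"claw":1},
  {"dx":0,"dy":0,"dz":0,"rx":0,"ry":0,"rz":0,"claw":1},
  {"dx":0,"dy":0,"dz":0,"rx":0,"ry":0,"rz":0,"claw":1},
  {"dx":0,"dy":0,"dz":0,"rx":0,"ry":0,"rz":0,"claw":1},
  {"dx":0,"dy":0,"dz":0,"rx":0,"ry":0,"rz":0,"claw":1},
  {"dx":0,"dy":0,"dz":0,"rx":0,"ry":0,"rz":0,"claw":1},
  {"dx":0,"dy":0,"dz":0,"rx":0,"ry":0,"rz":0,"claw":1},
  {"dx":0,"dy":0,"dz":0,"rx":0,"ry":0,"rz":0,"claw":1},
  {"dx":0,"dy":0,"dz":0,"rx":0,"ry":0,"rz":0,"claw":1},
])

```text
time_s: 16.7
ee_pos: [0.4906, -0.0572, 0.23]
eef_rot: [-3.142, 0.0, 1.57]
force: [0.7, -0.0, -2.4]
grip_width: 0.0137
grip_force: 30.0
```

```bash
python3 - <<'E'
from h import *
o,p,T=wrist(); print(o['time_s'],o['ee_pos'],o['eef_rot'],o['grip_width'],o['grip_force'])
cv2.imwrite('pics/w4.png',p['img'][:,:,::-1])
c=cloud(p); t=(c-T[:3,3])@T[:3,:3]; ok=(p['z_map']>0)
r=np.hypot(t[...,0],t[...,1])
q=t[ok&(t[...,2]>.072)&(t[...,2]<.092)&(r>.064)&(r<.12)]; print('rim',np.linalg.lstsq(np.c_[q[:,:2],np.ones(len(q))],q[:,2],rcond=None)[0])
g=t[ok&(r<.03)&(t[...,2]>.06)&(t[...,2]<.085)]; print('ball',g.min(0),g.max(0))
p=viewer.camera('scene'); c=cloud(p)
S=c[(p['z_map']>0)&(np.hypot(c[...,0]-.491,c[...,1]+.057)<.135)&(c[...,2]>.012)&(c[...,2]<.03)]; print('saucer',S.min(0),S.max(0))
E
```

```text
16.7 [ 0.49055096 -0.05719537  0.22995908] [-3.14157421e+00  2.61407252e-05  1.57049808e+00] 0.013721516208059057 29.998556077480316
rim [-0.00817405 -0.0025291   0.08615625]
ball [-0.01346427 -0.01841315  0.06872958] [0.01806896 0.01909068 0.08496639]
saucer [ 0.36970127 -0.1831405   0.01200078] [0.61714664 0.06599254 0.02630812]
```

View pics/w4.png

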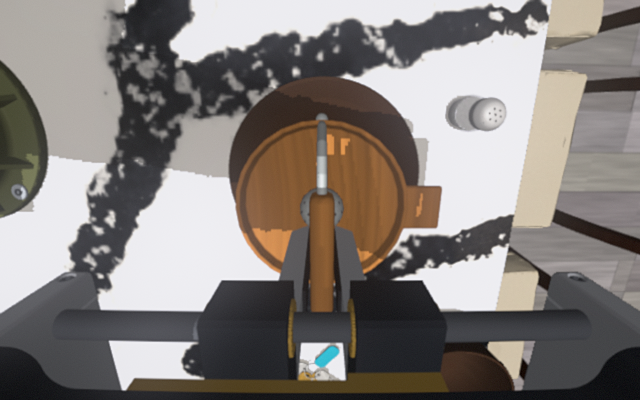

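The picture shows the dish over the saucer with its lip at (423,206), pointing at the chairs. The ball is centred at (322,205), and the shaker is undisturbed.

```bash
python3 -c "
from station import hand_in
print(hand_in())"
```

```text
the job is handed in; nothing more can be done
None
```

I handed the job in at about 17 s with the dish still held about 10 cm above the saucer, within 5 mm of its centre, level to about 0.01 rad, lip toward the chairs and tea ball in the middle; the verdict wasn't reported back.

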